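# Hang the spacer plates on the hook in order

## Robot

A 6-joint arm with a two-finger parallel gripper is mounted at the origin on a cart in front of the work surface, level with it; the furniture and walls round the work are solid. World frame = base frame: x ahead of the robot, y to its left, z up, the work surface at z = 0. Lengths are in m, angles in rad, forces in N, time in s.
With the tool pointing down it reaches from about 0.3 to 1 m from the base axis. Payload 5.1 kg.
Tool frame: the origin (TCP) lies midway between the tips of the shut fingers; the grasp point (between the pads) lies 19 mm behind it; z points along the fingers, y is the line along which they close (so a half turn about z gives the same grasp; the last joint's range is limited). The gripper opens to 95 mm and grips with 3 to 60 N. Pads are 20 mm wide; open, the fingers measure 119 mm over their backs; the gripper's body (75 mm by 180 mm) begins 59 mm behind the grasp point.
Start: joints at [-1.232, 0.124, 1.65, -0, 1.367, -0.083], TCP at [0.266, -0.593, 0.195] pointing down, gripper open.
Joint ranges: [-2.61, 2.61], [-1.02, 2.33], [0.03, 2.71], [-1.35, 4.49], [0.32, 2.68], [-2.91, 2.91]. Speed limits (rad/s): [2.57, 2.57, 3.14, 3.14, 3.14, 3.14].

## Interface

Orientations are given as a rotation vector (axis times angle).
In Python, from plant import bot gives the robot as it stands.
- The arm moves only by the shell command python3 -m inch 'ROWS' [FORCE]. ROWS is JSON, a list of rows, each an object of numbers: "wx", "wy", "wz": the turn, a rotation vector about the tool's x, y, z each as a share of 90 degrees, from -1 to 1; "x", "y", "z": the shift along the tool's x, y, z each as a share of 0.5 m, from -1 to 1; "claw": the gripper command: -1 is fully open, 1 is shut, values between are in proportion. A call has 1 to 10 rows; each row is the pose to reach, as a shift and turn from the pose commanded when the call began, along the tool's axes at that moment; what a row does not reach only later rows make up. A row lasts 1/8 s, in which the tool goes at most 62.5 mm and 10.7 degrees, less where a joint would pass 70% of its speed; a pose out of reach is approached as far as the arm can. A call with a number of a shift or a turn outside -1 to 1 is refused whole. A call with a gripper value outside its range is refused whole. The fingers move at their own pace and stop on an object; FORCE is the grip in N (left out, the last holds). Time passes only in rows, so rows that repeat a pose let the fingers close. It gives the time, the measured TCP pose, the force, the opening and the grip force at its end, in the units of the state.
- bot.observe(): the state, without advancing time (a new reading comes with each control period).
- bot.grab_frame(name): name is "side" or "top"; returns the picture (400x640x3 uint8, red, green, blue); there is no depth.
- bot.camera_model(name): a dict with "mtx" (3x3 intrinsics, pixels), "k1" (the pictures are not rectified: a ray, as slopes to the right and down, at radius r is drawn at 1 + k1 r^2 times it, then the intrinsics apply), "R" (3x3) and "t" (3): a world point X has camera coordinates R X + t. Camera axes: x right, y down, z forward; pixel columns grow to the right and rows downward; lengths in m; the calibration is good to about 2 mm. A picture is of the moment at which its call begins. camera_model takes no time and is no camera call.
- bot.finish_job(): hands the job in; it is judged then, once.
The state is a dict: "clock": time; "qpos": joint angles; "dq": joint speeds; "tau": joint torques, N m; "tcp_pos": TCP position; "orientation": TCP orientation; "ft_force": force on the tool from outside, world axes, zero at the start; "moment": the same for the moment, N m; "width": finger opening in m; "gripper_force": force on a finger pad.
Only numpy, scipy, OpenCV 4.12 (cv2) and the standard library are available. Lean on these libraries where they do the work, as an engineer would, in place of code of your own. Each camera call takes 0.05 s, during which the arm holds its last target. There are 200 camera calls.

## Task

Put the two orange spacer plates away on the hook of the steel stand, threading its arm through their eyes: first the large one, well to the back near the post, then the small one in front of it. Leave both hanging freely and still, and leave the grey plate in the rack.

Things in the scene. Friction and masses are not known exactly. Their poses are not given: they have to be found in the camera images.
- plate_large: Upright orange plate 90 mm wide (y), 10 thick (x); an eye on top, 46 wide over two 8 mm side rails (grip across them from above, along y). Origin: peak of the eye's roof, mid width and thickness, 94 above the lower edge; z up. Roof: shallow V, 8 lower at the rails, under a 10 mm top bar. Opening 30 wide, from the origin 44 down to the plate's shoulders. About 0.12 kg
- plate_small: The small orange plate, 64 mm wide, 10 mm thick, with the same eye, origin and axes as the large one; its lower edge is 80 mm below its origin. All three plates stand loose in slots of one fixed wooden rack, one behind another in any order, 45 mm apart along x; slots are 28 mm deep and 14 mm wide, so lift straight up.
- plate_grey: Grey plate, 78 mm wide, 10 mm thick, with the same eye, origin and axes; its lower edge is 87 mm below its origin. It stays in the rack.
- hook_root (a point): Root of the hook on the post (17 mm thick) of a fixed steel stand, 125 mm above the desk. A round arm 10 mm thick runs level 80 mm along this point's -x (towards the robot), then turns up: tip's end 91 mm from the root, its top 15 mm above the arm's axis. The post's top is 6 mm above that axis. z up, y across. A plate that hangs here has its origin 6 mm above this height.

How it is judged:
On the way, in this order (a step that is already met when the one before it is completed fails the run):
1. the large orange plate hangs on the hook, released (x of plate_large in the frame of hook_root between -0.084 and -0.01 m and y of plate_large in the frame of hook_root between -0.016 and 0.016 m and z of plate_large in the frame of hook_root between -0.004 and 0.02 m and angle between plate_large's own z axis and vertical below 0.3 rad and linear speed of plate_large below 0.03 m/s and contact force between plate_large and the fingers below 0.1 N), for 0.2 s.
2. the small orange plate hangs on the hook in front of the large one, released (all of step 1 and x of plate_small in the frame of hook_root between -0.084 and -0.01 m and y of plate_small in the frame of hook_root between -0.016 and 0.016 m and z of plate_small in the frame of hook_root between -0.004 and 0.02 m and angle between plate_small's own z axis and vertical below 0.3 rad and linear speed of plate_small below 0.03 m/s and contact force between plate_small and the fingers below 0.1 N and ((x of plate_small in the frame of plate_large below -0.006 m and x of hook_root in the frame of plate_large above 0.006 m) or (x of plate_small in the frame of plate_large above 0.006 m and x of hook_root in the frame of plate_large below -0.006 m))), for 0.2 s.
At the end, for the whole second after the job is handed in: Both orange plates hang still and released on the hook's arm, the small one nearer the tip: origins 10 to 84 mm from the root, within 16 mm of the arm sideways and 4 mm below to 20 mm above its axis, upright within 17 degrees. The grey plate was not moved over 20 mm (all of step 2); the robot touches nothing.
It fails at once if the grey plate is moved by more than 20 mm (distance of plate_grey from where it was at the start of the episode above 0.02 m).
It also fails if it takes over 58 s, if anything falls off the work surface, if the arm or the gripper's body presses on something with over 40 N, if the wrist force passes 120 N, or if a joint passes its speed limit or range.

## Working session

There is one attempt and no reset: what is moved stays moved. The work goes in short steps, Python scripts to look and compute and a shell command to move; the robot and the scene stay as the last step left them, time stands still between calls to the robot, and variables do not carry over. Pictures are saved under pics/ and viewed, at most 10 in all, crops included, and the job is handed in when it is done.

```bash
mkdir -p pics; ls; python3 - <<'E'
from plant import bot
import cv2
for n in("side","top"):
    f=bot.grab_frame(n); cv2.imwrite(f"pics/{n}0.png",f[:,:,::-1]); c=bot.camera_model(n); print(n,c)
o=bot.observe(); print(o['tcp_pos'],o['orientation'],o['width'],o['clock'])
E
```

```text
pics
side {'mtx': array([[461.02865204,   0.        , 318.63092686],
       [  0.        , 461.02865204, 199.97648065],
       [  0.        ,   0.        ,   1.        ]]), 'k1': -0.0776222244700119, 'R': array([[-0.98354224, -0.18062088, -0.00455589],
       [-0.06837482,  0.39542765, -0.91594861],
       [ 0.16724097, -0.90056264, -0.40126972]]), 't': array([0.49901877, 0.15231604, 0.83044684])}
top {'mtx': array([[437.33715589,   0.        , 325.65483504],
       [  0.        , 437.33715589, 196.07175037],
       [  0.        ,   0.        ,   1.        ]]), 'k1': -0.0382674394767153, 'R': array([[-0.02490526, -0.99965761, -0.00802383],
       [-0.99522418,  0.02555101, -0.09421243],
       [ 0.09438519,  0.00563913, -0.99551978]]), 't': array([0.01946446, 0.53084979, 0.94746685])}
[ 0.2658702  -0.59245531  0.19353587] [-3.07018992e+00 -6.57301666e-01  4.27830935e-04] 0.09498055498791655 0.1
```

View pics/side0.png

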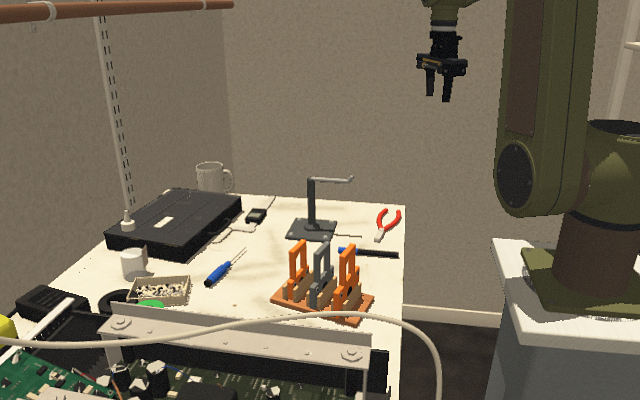

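View pics/top0.png

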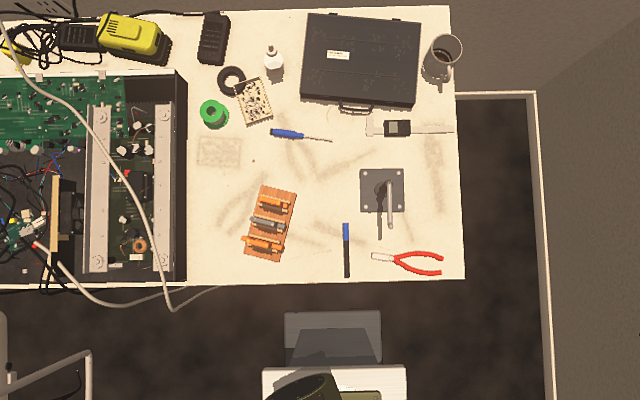

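The side view shows the rack at (322,285), with the plates in the order orange, grey, orange and the grey one in the middle. The stand's post is at (311,205) and its arm runs to (352,178). In the top view the rack is at (268,223), yawed, and the stand's post is at about (385,190) with the arm towards (390,228). I'll enlarge both.

```bash
python3 - <<'E'
import cv2,numpy as np
s=cv2.imread('pics/side0.png');t=cv2.imread('pics/top0.png')
def z(im,x,y,w,h,k): return cv2.resize(im[y:y+h,x:x+w],None,fx=k,fy=k,interpolation=cv2.INTER_CUBIC)
cv2.imwrite('pics/c1.png',np.hstack([z(s,262,168,120,160,3.5)[:560],z(t,235,160,60,112,5)]))
cv2.imwrite('pics/c2.png',z(t,350,160,70,90,6))
E
```

```text
(no output)
```

View pics/c1.png

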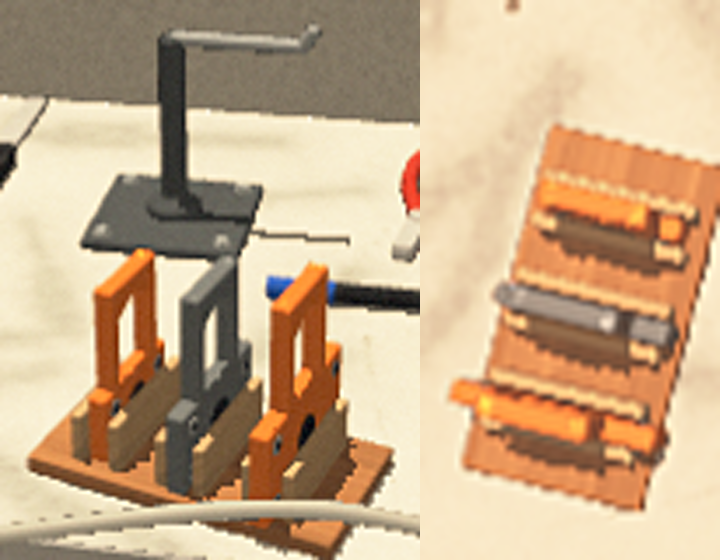

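View pics/c2.png

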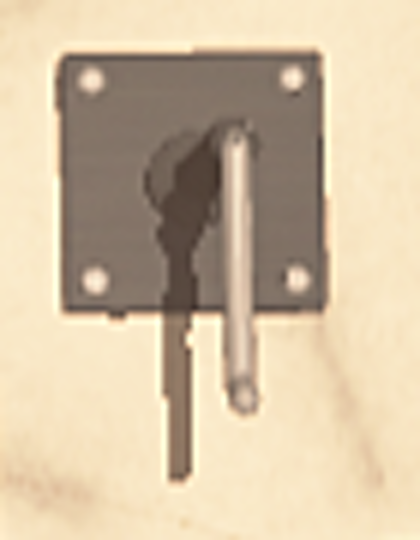

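The near orange plate is the wide one, so plate_large is in front, grey is in the middle and plate_small is at the back. I'll triangulate the bar ends from pixels picked in the crops and check them against the 46 mm bar width and the 45 mm pitch.

```bash
cat > h.py <<'E'
import numpy as np,cv2
from plant import bot
C={n:bot.camera_model(n) for n in("side","top")}
def ray(n,uv):
    c=C[n]; d=np.array([c['k1'],0,0,0,0.])
    p=cv2.undistortPoints(np.array([[uv]],float),c['mtx'],d)[0,0]
    return -c['R'].T@c['t'], c['R'].T@np.r_[p,1]
def plane(n,uv,z):
    o,d=ray(n,uv); return o+d*(z-o[2])/d[2]
def tri(s,t):
    o1,d1=ray("side",s);o2,d2=ray("top",t)
    k=np.linalg.lstsq(np.c_[d1,-d2],o2-o1,rcond=None)[0]
    a,b=o1+k[0]*d1,o2+k[1]*d2
    return (a+b)/2,np.linalg.norm(a-b)
def proj(n,X):
    c=C[n]; return cv2.projectPoints(np.array([X],float),cv2.Rodrigues(c['R'])[0],c['t'],c['mtx'],np.array([c['k1'],0,0,0,0.]))[0][0,0]
E
python3 - <<'E'
from h import *
np.set_printoptions(precision=4,suppress=True)
S=lambda x,y:(262+x/3.5-.36,168+y/3.5-.36)
T=lambda x,y:(235+(x-420)/5-.4,160+y/5-.4)
H=lambda x,y:(350+x/6-.42,160+y/6-.42)
for n,a in dict(large=((284,300),(478,402),(315,264),(590,430)),grey=((194,298),(503,295),(225,260),(615,322)),small=((106,292),(543,192),(144,251),(645,218))).items():
    p,e=tri(S(*a[0]),T(*a[1]));q,f=tri(S(*a[2]),T(*a[3]))
    d=q-p; print(n,p,q,'mid',(p+q)/2,'err',e,f,'len',np.linalg.norm(d),'yaw',np.degrees(np.arctan2(d[0],-d[1])))
p,e=tri(S(312,34),H(243,397)); print('tip',p,e)
p=plane('top',H(243,405),.14);q=plane('top',H(234,140),.13);print('tip end,postend on plane',p,q,np.linalg.norm((p-q)[:2]))
p=plane('top',H(239,330),.13);q=plane('top',H(234,170),.13);d=q-p;print('yaw',np.degrees(np.arctan2(d[1],d[0])))
# side orange/grey bounding for arm axis
for px in((180,38),(300,45)):
    o,dd=ray('side',S(*px)); print('side arm z=.125',o+dd*(.125-o[2])/dd[2])
# lower shoulders in top view: large ext ends
E
```

```text
large [0.4384 0.1668 0.1161] [0.4279 0.1229 0.111 ] mid [0.4332 0.1448 0.1136] err 0.00018692951056766094 0.0038125028134662316 len 0.045434013798525 yaw -13.419856256088641
grey [0.4809 0.1577 0.1077] [0.4716 0.1132 0.1037] mid [0.4762 0.1355 0.1057] err 0.0008980109129867238 0.004374692312173632 len 0.04564939013454552 yaw -11.817369661806284
small [0.5244 0.1427 0.0978] [0.5139 0.101  0.098 ] mid [0.5191 0.1219 0.0979] err 0.0011430856461141236 0.003878056097879608 len 0.04302273735724208 yaw -14.09389407249179
tip [ 0.4598 -0.1197  0.1319] 0.0012345417851622746
tip end,postend on plane [ 0.4564 -0.1185  0.14  ] [ 0.5443 -0.1203  0.13  ] 0.08785910844158015
yaw -0.41602888677390343
side arm z=.125 [ 0.5403 -0.1173  0.125 ]
side arm z=.125 [ 0.4673 -0.118   0.125 ]
```

Bar lengths come out at 43–46 mm, pitch at 44–45 mm and heights step by about 7–8 mm, all as they must. That puts plate_large's origin at about (.433,.145,.104) with yaw −14°. The hook root is at about (.547,−.120,.125) with its arm along −x, and the tip-to-root lengths agree. Next I'll work out the moves.

```bash
cat > go.py <<'E'
import sys,numpy as np
from scipy.spatial.transform import Rotation as Ro
from plant import bot
np.set_printoptions(precision=4,suppress=True)
x,y,z,yaw=map(float,sys.argv[1:5])   # world TCP target, yaw (deg) of tool y axis from world y
o=bot.observe();R=Ro.from_rotvec(o['orientation']).as_matrix()
s=R.T@(np.array([x,y,z])-o['tcp_pos'])/.5
best=None
for a in(yaw,yaw+180):
    c,n=np.cos(np.radians(a)),np.sin(np.radians(a))
    Y=np.array([-n,c,0]);Z=np.array([0,0,-1.]);T=np.c_[np.cross(Y,Z),Y,Z]
    w=Ro.from_matrix(R.T@T).as_rotvec()/(np.pi/2)
    print('turn',w)
print('now',o['tcp_pos'],'q',o['qpos'],'t',o['clock'],'w',o['width'],'F',o['ft_force']);print('shift',s)
E
python3 go.py .433 .145 .18 -14
```

```text
turn [-0.0004 -0.0015 -1.5759]
turn [-0.0012  0.0003  0.4241]
now [ 0.2659 -0.5925  0.1935] q [-1.2316  0.1244  1.6515 -0.      1.3675 -0.0826] t 0.1 w 0.09498055498791655 F [-0.2606 -0.2417  0.4382]
shift [ 0.9088 -1.2087  0.0294]
```

```bash
python3 -m inch '[{"x":0.45,"y":-0.6,"wz":-0.79,"claw":-1},{"x":0.45,"y":-0.6,"wz":-0.79,"claw":-1},{"x":0.45,"y":-0.6,"wz":-0.79,"claw":-1},{"x":0.45,"y":-0.6,"wz":-0.79,"claw":-1},{"x":0.45,"y":-0.6,"wz":-0.79,"claw":-1},{"x":0.45,"y":-0.6,"wz":-0.79,"claw":-1},{"x":0.45,"y":-0.6,"wz":-0.79,"claw":-1},{"x":0.45,"y":-0.6,"wz":-0.79,"claw":-1}]'; python3 go.py .433 .145 .18 -14
```

```text
turn [-0.0004 -0.0015 -1.5759]
turn [-0.0012  0.0003  0.4241]
now [ 0.2659 -0.5925  0.1935] q [-1.2316  0.1244  1.6515 -0.      1.3675 -0.0826] t 0.1 w 0.09498055498791655 F [-0.2606 -0.2417  0.4382]
shift [ 0.9088 -1.2087  0.0294]$[0]: bad value
```

```bash
python3 -m inch '[{"wx":0,"wy":0,"wz":-0.79,"x":0.45,"y":-0.6,"z":0,"claw":-1},{"wx":0,"wy":0,"wz":-0.79,"x":0.45,"y":-0.6,"z":0,"claw":-1},{"wx":0,"wy":0,"wz":-0.79,"x":0.45,"y":-0.6,"z":0,"claw":-1},{"wx":0,"wy":0,"wz":-0.79,"x":0.45,"y":-0.6,"z":0,"claw":-1},{"wx":0,"wy":0,"wz":-0.79,"x":0.45,"y":-0.6,"z":0,"claw":-1},{"wx":0,"wy":0,"wz":-0.79,"x":0.45,"y":-0.6,"z":0,"claw":-1},{"wx":0,"wy":0,"wz":-0.79,"x":0.45,"y":-0.6,"z":0,"claw":-1},{"wx":0,"wy":0,"wz":-0.79,"x":0.45,"y":-0.6,"z":0,"claw":-1}]'; python3 go.py .433 .145 .18 -14
```

```text
clock: 1.1
tcp_pos: [0.3486, -0.2265, 0.1945]
orientation: [2.117, 2.321, -0.0]
ft_force: [-0.5, 0.5, -0.2]
width: 0.0951
gripper_force: 0.0
turn [-0.0001  0.     -0.7858]
turn [0.     0.0001 1.2142]
now [ 0.3486 -0.2265  0.1945] q [-0.7054 -0.4309  2.1418 -0.0001  1.4306 -0.7975] t 1.1 w 0.09508489651278365 F [-0.5246  0.4788 -0.2195]
shift [0.7242 0.2365 0.0288]
```

```bash
python3 -m inch '[{"wx":0,"wy":0,"wz":-0.786,"x":0.724,"y":0.236,"z":0.028,"claw":-1},{"wx":0,"wy":0,"wz":-0.786,"x":0.724,"y":0.236,"z":0.028,"claw":-1},{"wx":0,"wy":0,"wz":-0.786,"x":0.724,"y":0.236,"z":0.028,"claw":-1},{"wx":0,"wy":0,"wz":-0.786,"x":0.724,"y":0.236,"z":0.028,"claw":-1},{"wx":0,"wy":0,"wz":-0.786,"x":0.724,"y":0.236,"z":0.028,"claw":-1},{"wx":0,"wy":0,"wz":-0.786,"x":0.724,"y":0.236,"z":0.028,"claw":-1},{"wx":0,"wy":0,"wz":-0.786,"x":0.724,"y":0.236,"z":0.028,"claw":-1},{"wx":0,"wy":0,"wz":-0.786,"x":0.724,"y":0.236,"z":0.028,"claw":-1},{"wx":0,"wy":0,"wz":-0.786,"x":0.724,"y":0.236,"z":0.028,"claw":-1}]'; python3 go.py .433 .145 .071 -14
```

```text
clock: 2.22
tcp_pos: [0.433, 0.1431, 0.1804]
orientation: [-0.389, -3.117, 0.0]
ft_force: [-0.5, -0.3, 0.0]
width: 0.0951
gripper_force: 0.0
turn [-0.0002 -0.0003 -0.0027]
turn [-0.0004  0.0004  1.9973]
now [0.433  0.1431 0.1804] q [ 0.2015 -0.315   2.0814 -0.0002  1.3757 -1.1208] t 2.225 w 0.09508693422252891 F [-0.5123 -0.2788  0.0128]
shift [0.0008 0.0038 0.2189]
```

```bash
python3 -m inch '[{"wx":0,"wy":0,"wz":0,"x":0,"y":0.001,"z":0.07,"claw":-1},{"wx":0,"wy":0,"wz":0,"x":0,"y":0.001,"z":0.14,"claw":-1},{"wx":0,"wy":0,"wz":0,"x":0,"y":0.001,"z":0.19,"claw":-1},{"wx":0,"wy":0,"wz":0,"x":0,"y":0.001,"z":0.218,"claw":-1},{"wx":0,"wy":0,"wz":0,"x":0,"y":0.001,"z":0.218,"claw":-1}]' 20; python3 - <<'E'
from h import *
s=bot.grab_frame('side');t=bot.grab_frame('top')
z=lambda im,x,y,w,h,k: cv2.resize(im[y:y+h,x:x+w],None,fx=k,fy=k,interpolation=cv2.INTER_CUBIC)
cv2.imwrite('pics/d.png',np.hstack([z(s,262,200,120,130,4)[:520],z(t,235,180,60,104,5)])[:,:,::-1])
E
```

```text
clock: 2.85
tcp_pos: [0.4324, 0.1438, 0.071]
orientation: [-0.386, -3.116, 0.001]
ft_force: [0.8, 0.7, 0.3]
width: 0.0952
gripper_force: 0.0
```

View pics/d.png

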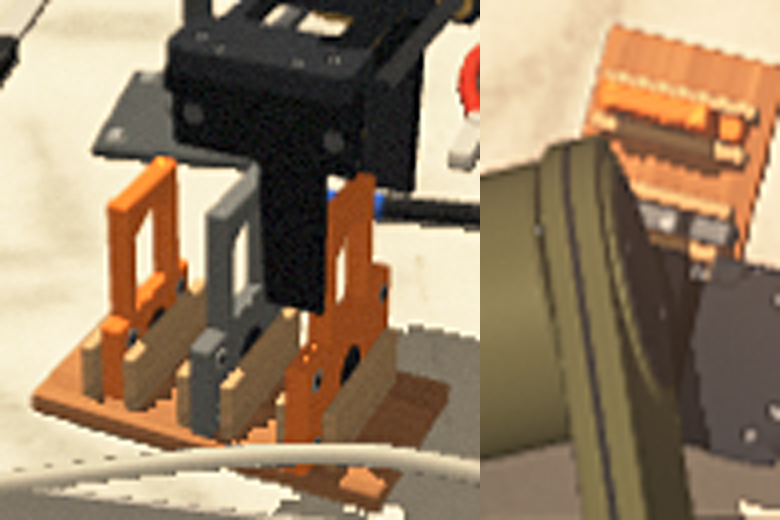

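The fingers straddle the large plate's eye: the near finger is at (290,250), clear of the grey plate. I'll close and lift.

```bash
python3 -m inch '[{"wx":0,"wy":0,"wz":0,"x":0,"y":0,"z":0,"claw":1},{"wx":0,"wy":0,"wz":0,"x":0,"y":0,"z":0,"claw":1},{"wx":0,"wy":0,"wz":0,"x":0,"y":0,"z":0,"claw":1},{"wx":0,"wy":0,"wz":0,"x":0,"y":0,"z":0,"claw":1},{"wx":0,"wy":0,"wz":0,"x":0,"y":0,"z":0,"claw":1},{"wx":0,"wy":0,"wz":0,"x":0,"y":0,"z":0,"claw":1}]' 25;  python3 -m inch '[{"wx":0,"wy":0,"wz":0,"x":0,"y":0,"z":-0.03,"claw":1},{"wx":0,"wy":0,"wz":0,"x":0,"y":0,"z":-0.06,"claw":1},{"wx":0,"wy":0,"wz":0,"x":0,"y":0,"z":-0.1,"claw":1},{"wx":0,"wy":0,"wz":0,"x":0,"y":0,"z":-0.1,"claw":1},{"wx":0,"wy":0,"wz":0,"x":0,"y":0,"z":-0.1,"claw":1}]'; python3 go.py .38 -.1195 .121 0
```

```text
clock: 3.7
tcp_pos: [0.433, 0.1447, 0.0717]
orientation: [0.383, 3.118, 0.0]
ft_force: [-0.7, 1.0, 0.3]
width: 0.0459
gripper_force: 25.0
clock: 4.32
tcp_pos: [0.4328, 0.1445, 0.1216]
orientation: [-0.383, -3.118, -0.0]
ft_force: [0.8, 0.3, -2.6]
width: 0.0459
gripper_force: 25.0
turn [ 0.     -0.     -0.1555]
turn [-0.     -0.      1.8445]
now [0.4328 0.1445 0.1216] q [ 0.2046 -0.2647  2.1431  0.      1.2631 -1.122 ] t 4.325 w 0.04585126498043143 F [ 0.8393  0.3253 -2.5745]
shift [-0.0253 -0.5379  0.0012]
```

```bash
python3 -m inch '[{"wx":0,"wy":0,"wz":-0.05,"x":-0.025,"y":-0.08,"z":0,"claw":1},{"wx":0,"wy":0,"wz":-0.1,"x":-0.025,"y":-0.17,"z":0,"claw":1},{"wx":0,"wy":0,"wz":-0.155,"x":-0.025,"y":-0.26,"z":0,"claw":1},{"wx":0,"wy":0,"wz":-0.155,"x":-0.025,"y":-0.35,"z":0,"claw":1},{"wx":0,"wy":0,"wz":-0.155,"x":-0.025,"y":-0.44,"z":0,"claw":1},{"wx":0,"wy":0,"wz":-0.155,"x":-0.025,"y":-0.5,"z":0,"claw":1},{"wx":0,"wy":0,"wz":-0.155,"x":-0.025,"y":-0.538,"z":0,"claw":1},{"wx":0,"wy":0,"wz":-0.155,"x":-0.025,"y":-0.538,"z":0,"claw":1},{"wx":0,"wy":0,"wz":-0.155,"x":-0.025,"y":-0.538,"z":0,"claw":1}]';python3 go.py .38 -.1195 .121 0; python3 - <<'E'
from h import *
s=bot.grab_frame('side');t=bot.grab_frame('top')
z=lambda im,x,y,w,h,k: cv2.resize(im[y:y+h,x:x+w],None,fx=k,fy=k,interpolation=cv2.INTER_CUBIC)
cv2.imwrite('pics/e.png',np.hstack([z(s,290,130,130,140,4)[:560],z(t,355,160,56,112,5)])[:,:,::-1])
E
```

```text
clock: 5.45
tcp_pos: [0.3797, -0.1189, 0.121]
orientation: [-0.001, -3.141, -0.001]
ft_force: [0.0, -0.4, -1.4]
width: 0.046
gripper_force: 25.0
turn [ 0.0006 -0.0006 -0.0005]
turn [-0.001  -0.0009  1.9995]
now [ 0.3797 -0.1189  0.121 ] q [-0.4388 -0.4227  2.2603  0.0004  1.3052 -2.009 ] t 5.45 w 0.045956261703654626 F [ 0.0123 -0.3958 -1.3658]
shift [-0.0006 -0.0012  0.0001]
```

View pics/e.png

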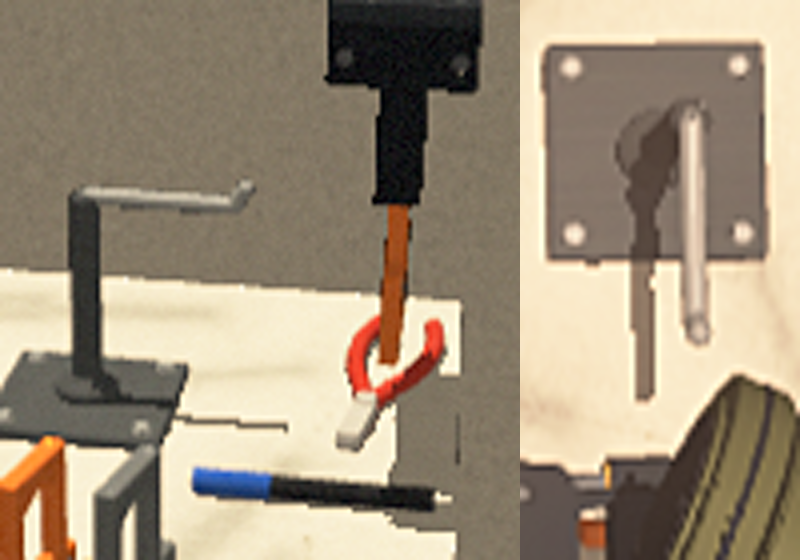

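The plate hangs straight in the grip. Its edge runs (399,205)→(390,362) in the crop, and that lean is just perspective towards the nadir. The arm tip is at (245,190), in line with it. I'll check the plate's lower edge, then work out the advance.

```bash
python3 - <<'E'
from h import *
for px in((390,362),(399,208)):
    o,d=ray('side',(290+px[0]/4-.4,130+px[1]/4-.4)); yy=-.1195+(.045 if px[1]>300 else .023); print(o+d*(yy-o[1])/d[1])
E
python3 go.py .525 -.1195 .121 0
```

```text
[ 0.37910535 -0.0745      0.06112272]
[ 0.3797509  -0.0965      0.13666191]
turn [ 0.0003 -0.0004  0.0003]
turn [ 0.0006  0.0005 -1.9997]
now [ 0.38   -0.1187  0.1213] q [-0.438  -0.4229  2.26    0.0002  1.3052 -2.0092] t 5.55 w 0.04584893298065159 F [ 0.5226 -0.618  -1.0381]
shift [-0.2901 -0.0018  0.0005]
```

The lower edge is at z = .061 against .060 expected, and x matches the TCP. Threading now.

```bash
python3 -m inch '[{"wx":0,"wy":0,"wz":0,"x":-0.04,"y":-0.001,"z":0,"claw":1},{"wx":0,"wy":0,"wz":0,"x":-0.08,"y":-0.001,"z":0,"claw":1},{"wx":0,"wy":0,"wz":0,"x":-0.12,"y":-0.001,"z":0,"claw":1},{"wx":0,"wy":0,"wz":0,"x":-0.16,"y":-0.001,"z":0,"claw":1},{"wx":0,"wy":0,"wz":0,"x":-0.2,"y":-0.001,"z":0,"claw":1},{"wx":0,"wy":0,"wz":0,"x":-0.24,"y":-0.001,"z":0,"claw":1},{"wx":0,"wy":0,"wz":0,"x":-0.27,"y":-0.001,"z":0,"claw":1},{"wx":0,"wy":0,"wz":0,"x":-0.29,"y":-0.001,"z":0,"claw":1},{"wx":0,"wy":0,"wz":0,"x":-0.29,"y":-0.001,"z":0,"claw":1},{"wx":0,"wy":0,"wz":0,"x":-0.29,"y":-0.001,"z":0,"claw":1}]';python3 go.py .525 -.1195 .098 0; python3 - <<'E'
from h import *
s=bot.grab_frame('side')
z=lambda im,x,y,w,h,k: cv2.resize(im[y:y+h,x:x+w],None,fx=k,fy=k,interpolation=cv2.INTER_CUBIC)
cv2.imwrite('pics/f.png',z(s,270,130,120,120,5)[:,:,::-1])
E
```

```text
clock: 6.8
tcp_pos: [0.5246, -0.12, 0.1215]
orientation: [-0.001, -3.141, -0.0]
ft_force: [-0.2, 0.1, -0.4]
width: 0.0459
gripper_force: 25.0
turn [ 0.0001 -0.0004 -0.0005]
turn [-0.0006 -0.0001  1.9995]
now [ 0.5246 -0.12    0.1215] q [-0.3246 -0.0658  1.9704 -0.0001  1.2376 -1.8946] t 6.8 w 0.04587273196771408 F [-0.1935  0.1186 -0.4384]
shift [-0.0009  0.001   0.047 ]
```

View pics/f.png

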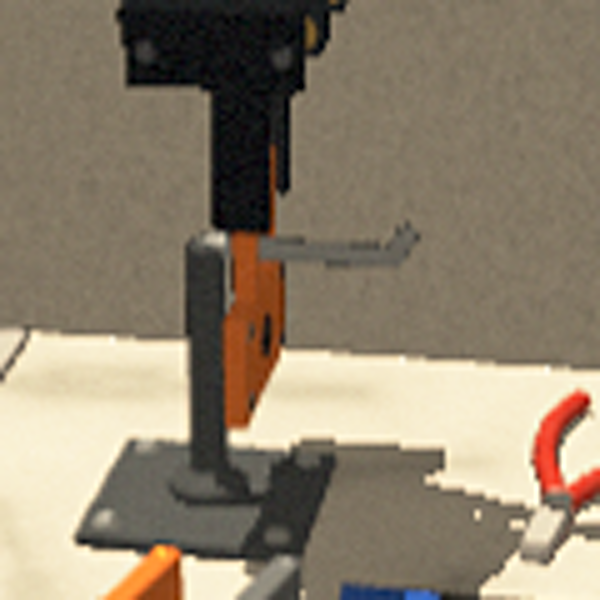

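The arm passes through the eye: it emerges at (265,248) and the tip is at (410,235). The plate is clear of the post and there is no contact force. Lowering.

```bash
python3 -m inch '[{"wx":0,"wy":0,"wz":0,"x":0,"y":0,"z":0.015,"claw":1},{"wx":0,"wy":0,"wz":0,"x":0,"y":0,"z":0.03,"claw":1},{"wx":0,"wy":0,"wz":0,"x":0,"y":0,"z":0.04,"claw":1},{"wx":0,"wy":0,"wz":0,"x":0,"y":0,"z":0.044,"claw":1},{"wx":0,"wy":0,"wz":0,"x":0,"y":0,"z":0.044,"claw":1}]'; python3 -m inch '[{"wx":0,"wy":0,"wz":0,"x":0,"y":0,"z":0.002,"claw":1},{"wx":0,"wy":0,"wz":0,"x":0,"y":0,"z":0.002,"claw":1}]' 4
```

```text
clock: 7.48
tcp_pos: [0.5249, -0.1201, 0.0995]
orientation: [-0.001, -3.141, -0.0]
ft_force: [0.4, -0.2, -1.8]
width: 0.0459
gripper_force: 25.0
clock: 7.72
tcp_pos: [0.5251, -0.1201, 0.0988]
orientation: [0.001, 3.141, -0.0]
ft_force: [-0.2, 0.7, -1.1]
width: 0.0457
gripper_force: 4.0
```

```bash
for i in 1; do python3 -m inch '[{"wx":0,"wy":0,"wz":0,"x":0,"y":0,"z":0.002,"claw":1},{"wx":0,"wy":0,"wz":0,"x":0,"y":0,"z":0.002,"claw":1},{"wx":0,"wy":0,"wz":0,"x":0,"y":0,"z":0.002,"claw":1}]' 4; python3 -m inch '[{"wx":0,"wy":0,"wz":0,"x":0,"y":0,"z":0.003,"claw":1},{"wx":0,"wy":0,"wz":0,"x":0,"y":0,"z":0.003,"claw":1},{"wx":0,"wy":0,"wz":0,"x":0,"y":0,"z":0.003,"claw":1}]' 4;python3 -m inch '[{"wx":0,"wy":0,"wz":0,"x":0,"y":0,"z":0.003,"claw":1},{"wx":0,"wy":0,"wz":0,"x":0,"y":0,"z":0.003,"claw":1},{"wx":0,"wy":0,"wz":0,"x":0,"y":0,"z":0.003,"claw":1}]' 4; done
```

```text
clock: 8.1
tcp_pos: [0.5253, -0.1202, 0.0981]
orientation: [0.001, 3.141, -0.0]
ft_force: [-0.5, 0.1, 2.5]
width: 0.0459
gripper_force: 4.0
clock: 8.48
tcp_pos: [0.5257, -0.1202, 0.0971]
orientation: [0.001, 3.14, -0.0]
ft_force: [-0.3, 0.7, 5.0]
width: 0.0459
gripper_force: 4.0
clock: 8.85
tcp_pos: [0.526, -0.1202, 0.0956]
orientation: [0.001, 3.139, -0.001]
ft_force: [0.1, 1.0, 5.3]
width: 0.0461
gripper_force: 4.0
```

Contact is at +5 N, so the plate is resting on the arm. Release, then retreat upward.

```bash
python3 -m inch '[{"wx":0,"wy":0,"wz":0,"x":0,"y":0,"z":-0.003,"claw":0},{"wx":0,"wy":0,"wz":0,"x":0,"y":0,"z":-0.003,"claw":-0.3},{"wx":0,"wy":0,"wz":0,"x":0,"y":0,"z":-0.003,"claw":-0.8},{"wx":0,"wy":0,"wz":0,"x":0,"y":0,"z":-0.003,"claw":-0.8},{"wx":0,"wy":0,"wz":0,"x":0,"y":0,"z":-0.003,"claw":-0.8}]' 20; python3 -m inch '[{"wx":0,"wy":0,"wz":0,"x":0,"y":0,"z":-0.04,"claw":-0.8},{"wx":0,"wy":0,"wz":0,"x":0,"y":0,"z":-0.1,"claw":-0.8},{"wx":0,"wy":0,"wz":0,"x":0,"y":0,"z":-0.18,"claw":-1},{"wx":0,"wy":0,"wz":0,"x":0,"y":0,"z":-0.18,"claw":-1},{"wx":0,"wy":0,"wz":0,"x":0,"y":0,"z":-0.18,"claw":-1}]';python3 go.py .519 .122 .18 -14; python3 - <<'E'
from h import *
s=bot.grab_frame('side')
z=lambda im,x,y,w,h,k: cv2.resize(im[y:y+h,x:x+w],None,fx=k,fy=k,interpolation=cv2.INTER_CUBIC)
cv2.imwrite('pics/g.png',z(s,262,130,130,200,3)[:,:,::-1])
E
```

```text
clock: 9.48
tcp_pos: [0.5249, -0.12, 0.096]
orientation: [-0.001, -3.141, -0.0]
ft_force: [0.0, 0.1, 0.5]
width: 0.0819
gripper_force: 0.0
clock: 10.1
tcp_pos: [0.525, -0.12, 0.1866]
orientation: [0.001, 3.141, -0.0]
ft_force: [-0.9, -0.4, -1.1]
width: 0.0954
gripper_force: 0.0
turn [-0.0001  0.0005  0.1551]
turn [-0.0007 -0.0001 -1.8449]
now [ 0.525  -0.12    0.1866] q [-0.3245 -0.1193  1.9074  0.      1.3527 -1.8946] t 10.1 w 0.09540860836691543 F [-0.8599 -0.4399 -1.0603]
shift [0.0124 0.4841 0.0131]
```

View pics/g.png

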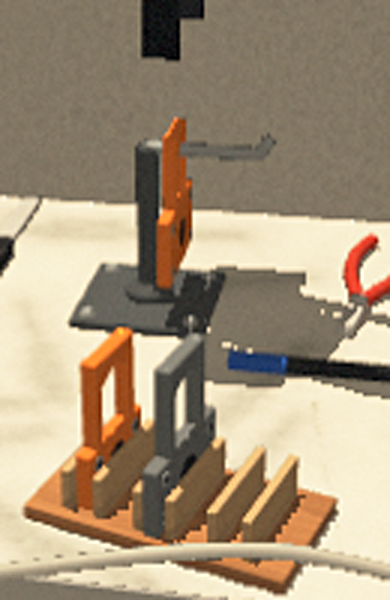

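The large plate hangs upright close to the post: its bar is at (175,125) and its body at (172,250). The grey and small plates are undisturbed. Now the small one.

```bash
python3 -m inch '[{"wx":0,"wy":0,"wz":0.05,"x":0.012,"y":0.1,"z":0.013,"claw":-1},{"wx":0,"wy":0,"wz":0.1,"x":0.012,"y":0.2,"z":0.013,"claw":-1},{"wx":0,"wy":0,"wz":0.155,"x":0.012,"y":0.3,"z":0.013,"claw":-1},{"wx":0,"wy":0,"wz":0.155,"x":0.012,"y":0.4,"z":0.013,"claw":-1},{"wx":0,"wy":0,"wz":0.155,"x":0.012,"y":0.485,"z":0.013,"claw":-1},{"wx":0,"wy":0,"wz":0.155,"x":0.012,"y":0.485,"z":0.013,"claw":-1},{"wx":0,"wy":0,"wz":0.155,"x":0.012,"y":0.485,"z":0.013,"claw":-1},{"wx":0,"wy":0,"wz":0.155,"x":0.012,"y":0.485,"z":0.013,"claw":-1}]';python3 go.py .5195 .1225 .057 -14
```

```text
clock: 11.15
tcp_pos: [0.519, 0.1213, 0.1791]
orientation: [-0.385, -3.117, 0.001]
ft_force: [0.5, -0.6, 0.3]
width: 0.0952
gripper_force: 0.0
turn [-0.0004 -0.0005 -0.0008]
turn [-0.0009  0.0006  1.9992]
now [0.519  0.1213 0.1791] q [ 0.1291 -0.1258  1.9261 -0.0003  1.3423 -1.196 ] t 11.15 w 0.09519754478515097 F [ 0.5024 -0.6062  0.2517]
shift [-0.0006  0.0026  0.2442]
```

```bash
python3 -m inch '[{"wx":0,"wy":0,"wz":0,"x":0,"y":0.001,"z":0.08,"claw":-1},{"wx":0,"wy":0,"wz":0,"x":0,"y":0.001,"z":0.16,"claw":-1},{"wx":0,"wy":0,"wz":0,"x":0,"y":0.001,"z":0.21,"claw":-1},{"wx":0,"wy":0,"wz":0,"x":0,"y":0.001,"z":0.244,"claw":-1},{"wx":0,"wy":0,"wz":0,"x":0,"y":0.001,"z":0.244,"claw":-1},{"wx":0,"wy":0,"wz":0,"x":0,"y":0.001,"z":0.244,"claw":-1}]'; python3 -m inch '[{"wx":0,"wy":0,"wz":0,"x":0,"y":0,"z":0,"claw":1},{"wx":0,"wy":0,"wz":0,"x":0,"y":0,"z":0,"claw":1},{"wx":0,"wy":0,"wz":0,"x":0,"y":0,"z":0,"claw":1},{"wx":0,"wy":0,"wz":0,"x":0,"y":0,"z":0,"claw":1},{"wx":0,"wy":0,"wz":0,"x":0,"y":0,"z":0,"claw":1},{"wx":0,"wy":0,"wz":0,"x":0,"y":0,"z":0,"claw":1}]' 25; python3 -m inch '[{"wx":0,"wy":0,"wz":0,"x":0,"y":0,"z":-0.03,"claw":1},{"wx":0,"wy":0,"wz":0,"x":0,"y":0,"z":-0.06,"claw":1},{"wx":0,"wy":0,"wz":0,"x":0,"y":0,"z":-0.1,"claw":1},{"wx":0,"wy":0,"wz":0,"x":0,"y":0,"z":-0.16,"claw":1},{"wx":0,"wy":0,"wz":0,"x":0,"y":0,"z":-0.22,"claw":1},{"wx":0,"wy":0,"wz":0,"x":0,"y":0,"z":-0.22,"claw":1}]'; python3 go.py .38 -.1195 .121 0
```

```text
clock: 11.9
tcp_pos: [0.5204, 0.1228, 0.059]
orientation: [0.383, 3.116, 0.001]
ft_force: [0.2, 0.0, 0.2]
width: 0.095
gripper_force: 0.0
clock: 12.65
tcp_pos: [0.5193, 0.123, 0.0576]
orientation: [-0.383, -3.118, -0.0]
ft_force: [-0.3, -0.1, -0.8]
width: 0.0458
gripper_force: 25.0
clock: 13.4
tcp_pos: [0.5217, 0.1233, 0.1721]
orientation: [0.382, 3.111, 0.003]
ft_force: [0.9, 0.5, -1.6]
width: 0.0459
gripper_force: 25.0
turn [ 0.0013  0.0049 -0.1554]
turn [ 0.0071 -0.0019  1.8445]
now [0.5217 0.1233 0.1721] q [ 0.1318 -0.12    1.9327  0.      1.321  -1.1948] t 13.4 w 0.04592417843015087 F [ 0.8899  0.5202 -1.5932]
shift [ 0.1584 -0.5399  0.0996]
```

```bash
python3 -m inch '[{"wx":0,"wy":0,"wz":0,"x":0.08,"y":0,"z":0,"claw":1},{"wx":0,"wy":0,"wz":0,"x":0.158,"y":-0.05,"z":0,"claw":1},{"wx":0,"wy":0,"wz":-0.05,"x":0.158,"y":-0.14,"z":0,"claw":1},{"wx":0,"wy":0,"wz":-0.1,"x":0.158,"y":-0.23,"z":0,"claw":1},{"wx":0,"wy":0,"wz":-0.155,"x":0.158,"y":-0.32,"z":0,"claw":1},{"wx":0,"wy":0,"wz":-0.155,"x":0.158,"y":-0.41,"z":0,"claw":1},{"wx":0,"wy":0,"wz":-0.155,"x":0.158,"y":-0.49,"z":0.03,"claw":1},{"wx":0,"wy":0,"wz":-0.155,"x":0.158,"y":-0.54,"z":0.07,"claw":1},{"wx":0,"wy":0,"wz":-0.155,"x":0.158,"y":-0.54,"z":0.092,"claw":1},{"wx":0,"wy":0,"wz":-0.155,"x":0.158,"y":-0.54,"z":0.092,"claw":1}]';python3 go.py .491 -.1195 .121 0; python3 - <<'E'
from h import *
s=bot.grab_frame('side')
z=lambda im,x,y,w,h,k: cv2.resize(im[y:y+h,x:x+w],None,fx=k,fy=k,interpolation=cv2.INTER_CUBIC)
cv2.imwrite('pics/i.png',z(s,290,130,130,140,4)[:,:,::-1])
E
```

```text
clock: 14.65
tcp_pos: [0.3764, -0.119, 0.1201]
orientation: [-0.001, -3.139, -0.003]
ft_force: [0.4, 0.1, -1.3]
width: 0.0458
gripper_force: 25.0
turn [ 0.0012 -0.0017 -0.0005]
turn [-0.0027 -0.0018  1.9995]
now [ 0.3764 -0.119   0.1201] q [-0.4428 -0.429   2.2662  0.0005  1.3076 -2.0129] t 14.65 w 0.045786971192582716 F [ 0.4394  0.0592 -1.2991]
shift [-0.2291 -0.0008 -0.0024]
```

View pics/i.png

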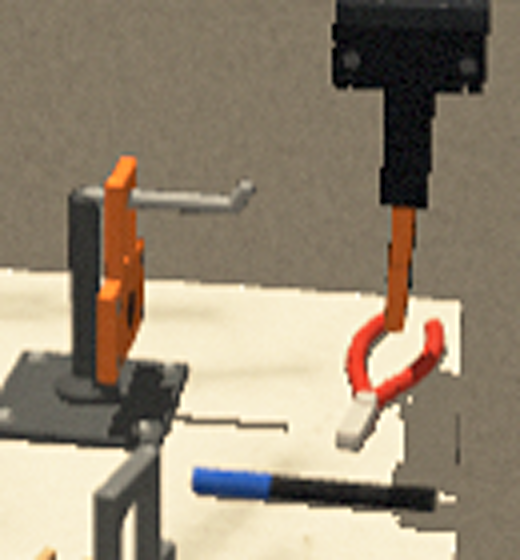

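The small plate hangs straight at (400,265) and the large plate stays upright on the hook at (120,270). Threading the small one.

```bash
python3 -m inch '[{"wx":0,"wy":0,"wz":0,"x":-0.035,"y":-0.001,"z":-0.001,"claw":1},{"wx":0,"wy":0,"wz":0,"x":-0.07,"y":-0.001,"z":-0.001,"claw":1},{"wx":0,"wy":0,"wz":0,"x":-0.105,"y":-0.001,"z":-0.001,"claw":1},{"wx":0,"wy":0,"wz":0,"x":-0.14,"y":-0.001,"z":-0.001,"claw":1},{"wx":0,"wy":0,"wz":0,"x":-0.175,"y":-0.001,"z":-0.001,"claw":1},{"wx":0,"wy":0,"wz":0,"x":-0.205,"y":-0.001,"z":-0.001,"claw":1},{"wx":0,"wy":0,"wz":0,"x":-0.226,"y":-0.001,"z":-0.001,"claw":1},{"wx":0,"wy":0,"wz":0,"x":-0.226,"y":-0.001,"z":-0.001,"claw":1},{"wx":0,"wy":0,"wz":0,"x":-0.226,"y":-0.001,"z":-0.001,"claw":1}]';python3 go.py .491 -.1195 .099 0
```

```text
clock: 15.82
tcp_pos: [0.49, -0.1204, 0.122]
orientation: [-0.001, -3.141, -0.0]
ft_force: [-0.0, -0.8, -1.4]
width: 0.0458
gripper_force: 25.0
turn [ 0.0001 -0.0004 -0.0004]
turn [-0.0006 -0.0001  1.9996]
now [ 0.49   -0.1204  0.122 ] q [-0.3474 -0.1447  2.0418 -0.0001  1.2451 -1.9175] t 15.825 w 0.04580438173254428 F [-0.0213 -0.8047 -1.3547]
shift [-0.002   0.0018  0.046 ]
```

```bash
python3 -m inch '[{"wx":0,"wy":0,"wz":0,"x":0,"y":0.001,"z":0.015,"claw":1},{"wx":0,"wy":0,"wz":0,"x":0,"y":0.001,"z":0.03,"claw":1},{"wx":0,"wy":0,"wz":0,"x":0,"y":0.001,"z":0.04,"claw":1},{"wx":0,"wy":0,"wz":0,"x":0,"y":0.001,"z":0.044,"claw":1},{"wx":0,"wy":0,"wz":0,"x":0,"y":0.001,"z":0.044,"claw":1}]'; python3 -m inch '[{"wx":0,"wy":0,"wz":0,"x":0,"y":0,"z":0.003,"claw":1},{"wx":0,"wy":0,"wz":0,"x":0,"y":0,"z":0.003,"claw":1},{"wx":0,"wy":0,"wz":0,"x":0,"y":0,"z":0.003,"claw":1}]' 4; python3 -m inch '[{"wx":0,"wy":0,"wz":0,"x":0,"y":0,"z":0.003,"claw":1},{"wx":0,"wy":0,"wz":0,"x":0,"y":0,"z":0.003,"claw":1},{"wx":0,"wy":0,"wz":0,"x":0,"y":0,"z":0.003,"claw":1}]' 4
```

```text
clock: 16.45
tcp_pos: [0.4903, -0.1201, 0.1]
orientation: [-0.001, -3.141, -0.0]
ft_force: [-0.3, 0.9, -1.8]
width: 0.046
gripper_force: 25.0
clock: 16.82
tcp_pos: [0.4905, -0.1201, 0.0988]
orientation: [0.001, 3.141, -0.0]
ft_force: [-0.3, -0.3, -0.6]
width: 0.0457
gripper_force: 4.0
clock: 17.2
tcp_pos: [0.4909, -0.1202, 0.0982]
orientation: [0.001, 3.14, -0.0]
ft_force: [-2.4, 2.2, 5.2]
width: 0.046
gripper_force: 4.0
```

Seated at +5 N. Release and retreat.

```bash
python3 -m inch '[{"wx":0,"wy":0,"wz":0,"x":0,"y":0,"z":0,"claw":0},{"wx":0,"wy":0,"wz":0,"x":0,"y":0,"z":0,"claw":-0.3},{"wx":0,"wy":0,"wz":0,"x":0,"y":0,"z":0,"claw":-0.8},{"wx":0,"wy":0,"wz":0,"x":0,"y":0,"z":0,"claw":-0.8},{"wx":0,"wy":0,"wz":0,"x":0,"y":0,"z":0,"claw":-0.8}]' 20; python3 -m inch '[{"wx":0,"wy":0,"wz":0,"x":0,"y":0,"z":-0.04,"claw":-0.8},{"wx":0,"wy":0,"wz":0,"x":0,"y":0,"z":-0.1,"claw":-0.8},{"wx":0,"wy":0,"wz":0,"x":0,"y":0,"z":-0.2,"claw":-0.8},{"wx":0,"wy":0,"wz":0,"x":0,"y":0,"z":-0.25,"claw":-0.8},{"wx":0,"wy":0,"wz":0,"x":0,"y":0,"z":-0.25,"claw":-0.8},{"wx":0,"wy":0,"wz":0,"x":0,"y":0,"z":-0.25,"claw":-0.8},{"wx":0,"wy":0,"wz":0,"x":0,"y":0,"z":-0.25,"claw":-0.8},{"wx":0,"wy":0,"wz":0,"x":0,"y":0,"z":-0.25,"claw":-0.8},{"wx":0,"wy":0,"wz":0,"x":0,"y":0,"z":-0.25,"claw":-0.8}]'; python3 - <<'E'
from h import *
s=bot.grab_frame('side')
z=lambda im,x,y,w,h,k: cv2.resize(im[y:y+h,x:x+w],None,fx=k,fy=k,interpolation=cv2.INTER_CUBIC)
cv2.imwrite('pics/j.png',z(s,262,130,130,200,3)[:,:,::-1])
E
```

```text
clock: 17.82
tcp_pos: [0.4903, -0.12, 0.0971]
orientation: [-0.001, -3.141, -0.0]
ft_force: [-0.1, 0.3, -0.1]
width: 0.0819
gripper_force: 0.0
clock: 18.95
tcp_pos: [0.4901, -0.12, 0.2214]
orientation: [-0.001, -3.14, -0.001]
ft_force: [0.5, -0.1, 0.4]
width: 0.0854
gripper_force: 0.0
```

View pics/j.png

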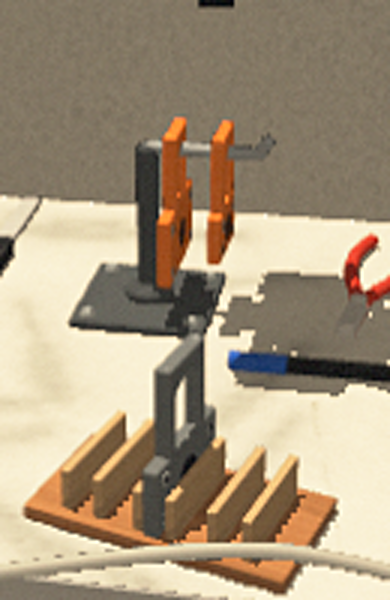

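Both plates hang upright, the large one at (172,200) by the post and the small one at (220,190) in front of it. The grey plate is still in the rack and the gripper is clear.

```bash
python3 -c "
from plant import bot
print(bot.finish_job())"
```

```text
the job is handed in; nothing more can be done
None
```

Job handed in at about 19 s: in the last picture both orange plates hang upright on the hook, the large one near the post and the small one in front, with the grey plate still in the rack; no verdict came back.

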